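Fit the snap ring on the clothes-line pulley's axle

TASK

Swing the latch lever on the black tool case fully aside, open the lid, and lift out the snap ring pliers that carry the snap ring. Squeeze the handles right up to their stop so that the ring is spread, slide it down over the pulley's axle stub without letting it close, and bring it level with the groove. Finish there still holding: handles squeezed, ring level, centred and clear of the stub, pulley and everything else; do not let it snap shut, and leave the drill, countersink bit and hinges where they lie.

Things in the scene. Friction and masses are not known exactly. Their poses are not given: they have to be found in the camera images.
- case: Black plastic case, fixed: 190 (x) x 250 (y) x 70 mm high, walls and floor 5 mm. Origin: centre of the underside; x runs from its front (latch, lid handle) to its back (lid hinge). Inside, two grey blocks, tops 29 mm above the worktop, carry the pliers: 70 (x) x 32 mm at case (-12, +10) and 120 x 28 mm at (-12, -89); between them fingers may reach down to the floor.
- latch (a joint): Steel latch bar, 16 mm wide, 6 mm thick, at the case's front left of the lid handle, turning level on a vertical pivot. At 0 it points to case +x over the lid and blocks it; grows counter-clockwise seen from above to 1.7 rad, pointing to case +y, fully aside. Stays where left; about 2 N at the tab moves it.
- latch_pivot (a point): Point on the latch's pivot axis, at the underside of the bar, 80.5 mm above the worktop; in the case's frame at x = -107, y = +105 mm. Its x axis points along the bar to the tab. The bar reaches 56 mm from the pivot.
- latch_tab (a point): Centre of the upright thumb tab on the latch, 46 mm from the pivot: 8 mm along the bar, 24 mm across it, 28 mm tall (6 mm above to 34 mm above the underside of the bar).
- lid (a joint): Lid of the case, plate 190 x 250 x 8 mm, hinged on the far upper edge. 0 closed, grows as it opens, to 1.9 rad. Stiff hinge: it stays where it is left; about 4 N at the handle moves it.
- lid_handle (a point): Middle of the grey round bar handle on the lid, on the bar's axis: 80 mm long, parallel to the hinge, 35 mm above the lid's outer face, 12 mm behind its front edge, 20 mm to case -y of the lid's middle, with a post at either end. z axis = outward normal of the lid (up when shut, away from the robot when open).
- lid_hinge (a point): Middle of the lid's hinge line, which runs along the case's y axis at case x = +95 mm, 70.5 mm above the worktop. From it the closed lid's handle lies 178 mm to case -x, 20 mm to case -y and 43 mm up.
- pliers: Steel snap ring pliers lying flat, 0.2 kg, balanced near x = -20 mm. Origin: pivot, mid-thickness (36 mm up at the start); x to the ring, z up. Handles x = -20 to -115, 14 mm thick (z +-7), spring apart: 39 mm over their outer faces at x = -45, 65 at the ends; at the stop parallel, 22 mm. Squeezing (11 N; 30 N or more is sure) SPREADS the ring and the pliers creep 3 mm forward in the fingers.
- handles (a point): Place to grip: between the handles, 45 mm behind the pliers' pivot, mid-thickness.
- lever_l (a joint): Opening of the left plier lever: 0 at rest, 0.19 rad with the handles squeezed to the stop and the ring fully spread. The right lever always moves equally.
- ring (a point): Centre of the spread ring: 66 mm ahead of the pliers' pivot, 22 mm below their middle plane; z = ring axis. Steel snap ring, 3 mm thick, 5 mm wide, lugs on the pliers' downward tips (they do not come off; the tips reach 3 mm below the centre). Spread: round, 36 mm inside, 46 outside. At rest 27 mm inside across the pliers, too narrow for the stub.
- pulley: White clothes-line pulley wheel, 110 mm diameter, lying on an aluminium plate fixed to the worktop, with a steel axle stub 29 mm in diameter rising upright from its middle. Origin: under the middle of the plate. Wheel top 38 mm and hub (48 mm diameter) top 42 mm above the worktop, stub top 84 mm.
- groove (a point): Centre of the groove in the stub, on the axis, 54 mm above the worktop. The groove is 8 mm wide (50 to 58 mm up), 24 mm in diameter.
- stub_top (a point): Centre of the stub's top face, 84 mm above the worktop.
- drill: Bystander: yellow cordless drill lying on its side, 215 x 210 x 66 mm, beyond the work.
- countersink: Bystander: steel countersink bit, 56 mm long, 20 mm thick, lying on the worktop on the robot's side.
- hinge1: Bystander: satin chrome butt hinge, 72 x 70 x 10 mm, lying flat.
- hinge2: Bystander: the other satin chrome butt hinge, same size.
There are look-alikes about, which are no part of the job. Of the things like the pulley, leave any that is blue or green; of the rest the larger one is meant.

How it is judged (in metres and radians):
On the way, in this order (a step that is already met when the one before it is completed fails the run):
1. the latch lever is swung aside (above 1.2 rad) with the lid still shut (value of joint latch above 1.2 rad and value of joint lid below 0.1 rad), for 0.1 s.
2. the lid stands open (above 1.2 rad) (value of joint lid above 1.2 rad), for 0.2 s.
3. the pliers are lifted out of the case (height (world z) of pliers above 0.12 m and contact force between pliers and the fingers above 3 N), for 0.2 s.
4. the ring is above the stub, spread (value of joint lever_l above 0.155 rad and horizontal distance between ring and groove below 0.01 m and height (world z) of ring above 0.084 m), for 0.1 s.
At the end, for the whole second after the job is handed in: Gripper still squeezing the pliers, ring spread (lever above 0.155 of 0.19 rad), its centre within 4 mm of the stub axis and of the groove mid-height, level within 0.12 rad, still, pressing under 1 N on pulley or stub, not touching the case; latch and lid both above 1.1 rad (value of joint lever_l above 0.155 rad and horizontal distance between ring and groove below 0.004 m and z of ring in the frame of groove between -0.004 and 0.004 m and angle between ring's own z axis and vertical below 0.12 rad and contact force between pliers and the fingers above 5 N and contact force between pliers and pulley below 1 N and contact force between pliers and case below 0.5 N and linear speed of pliers below 0.02 m/s and value of joint each of latch, lid above 1.1 rad); the arm keeps its last pose, push and grip.
It fails at once if the ring closes while it is round the stub (value of joint lever_l below 0.12 rad and horizontal distance between ring and groove below 0.008 m and height (world z) of ring below 0.082 m).
It fails at once if the drill is disturbed by more than 30 mm (distance of drill from where it was at the start of the episode above 0.03 m).
It fails at once if the countersink bit is disturbed by more than 30 mm (distance of countersink from where it was at the start of the episode above 0.03 m).
It fails at once if a hinge is disturbed by more than 30 mm (distance of any of hinge1, hinge2 from where it was at the start of the episode above 0.03 m).
It also fails if it takes over 72 s, if anything falls off the work surface, if the arm or the gripper's body presses on something with over 40 N, if the wrist force passes 120 N, or if a joint passes its speed limit or range.

ROBOT

A 6-joint arm with a two-finger parallel gripper is mounted at the origin on the work surface. World frame = base frame: x ahead of the robot, y to its left, z up, the work surface at z = 0. Lengths are in mm, angles in rad, forces in N, time in s.
With the tool pointing down it reaches from about 300 to 875 mm from the base axis. Payload 4.2 kg.
Tool frame: the origin (TCP) lies at the very end of the fingers, on their centre line; the grasp point (between the pads) lies 19 mm behind it (env.grip_point_offset is the distance from the TCP to the grasp point, in mm); z points along the fingers, y is the line along which they close (so a half turn about z gives the same grasp; the last joint's range is limited). The gripper opens to 85 mm and grips with 20 to 120 N. Pads are 22 mm wide; open, the fingers measure 114 mm over their backs; the gripper's body (76 mm by 85 mm) begins 54 mm behind the grasp point. The pads swing forward as they close: fully open they stand 13 mm farther back than shut.
Start: joints at [-1.348, 0.32, 1.565, -0, 1.257, -0.02], TCP at [138.244, -558.149, 231.338] pointing down, gripper open.
Joint ranges: [-3.11, 3.11], [-0.84, 2.01], [0.21, 2.61], [-1.34, 4.49], [0.05, 2.63], [-2.56, 2.56]. Speed limits (rad/s): [2.57, 2.57, 3.14, 3.14, 3.14, 3.14].

INTERFACE

Orientations are given as a rotation vector (axis times angle).
In Python, from rig import env gives the robot as it stands.
- The arm moves only by the shell command python3 -m handwheel 'ROWS' [OPENING] [FORCE]. ROWS is a JSON object of lists of equal length, an entry for each row: "xyz": the shift along the tool's x, y, z each as a share of 500 mm, from -1 to 1, a list of three; "twist": the turn about the tool's z as a share of 90 degrees, from -1 to 1. A call has 1 to 10 rows; each row shifts and turns the commanded pose from where the row before left it, along the tool's axes as they then stand; what a row does not reach is not made up. A row lasts 1/12 s, in which the tool goes at most 41.7 mm and 7.16 degrees, less where a joint would pass 70% of its speed; a pose out of reach is approached as far as the arm can. A call with a number of a shift or a turn outside -1 to 1 is refused whole. A call with a gripper value outside its range is refused whole. OPENING is the finger opening in mm, from 0 to 85.4, set as the call begins (- or left out, the last holds). The fingers move at their own pace and stop on an object; FORCE is the grip in N (left out, the last holds). Time passes only in rows, so rows that do not move let the fingers close. It gives the time, the measured TCP pose, the force, the opening and the grip force at its end, in the units of the state.
- env.get_obs(): the state, without advancing time (a new reading comes with each control period).
- env.capture(name): name is "side" or "top" or "wrist"; returns a dict with "color" (420x560x3 uint8, blue, green, red), "range_z" (420x560 float32, mm along the optical axis (not along the pixel's ray), 0 where there is no reading), "fov_y" (degrees; the focal length in pixels is half the picture's height over the tangent of half this angle, whatever the lens; pixels are square), "cx", "cy" (the principal point, pixels), "R" (3x3) and "t" (3): a world point X has camera coordinates R X + t. Camera axes: x right, y down, z forward; pixel columns grow to the right and rows downward; lengths in mm; the calibration is good to about 2 mm. A picture is of the moment at which its call begins.
- env.job_done(): hands the job in; it is judged then, once.
The state is a dict: "clock": time; "joint_positions": joint angles; "qvel": joint speeds; "joint_torque": joint torques, N m; "tool_pos": TCP position; "orientation": TCP orientation; "force": force on the tool from outside, world axes, zero at the start; "wrist_torque": the same for the moment, N m; "width": finger opening in mm; "grip_force": force on a finger pad.
Only numpy, scipy, OpenCV 4.12 (cv2) and the standard library are available. Lean on these libraries where they do the work, as an engineer would, in place of code of your own. Each camera call takes 0.05 s, during which the arm holds its last target. There are 200 camera calls.

## Working session

There is one attempt and no reset: what is moved stays moved. The work goes in short steps, Python scripts to look and compute and a shell command to move; the robot and the scene stay as the last step left them, time stands still between calls to the robot, and variables do not carry over. Pictures are saved under pics/ and viewed, at most 10 in all, crops included, and the job is handed in when it is done.

```bash
ls; mkdir -p pics; cat > h.py <<'E'
import numpy as np, cv2
from rig import env
from scipy.spatial.transform import Rotation as Ro
def cam(n,save=None):
    c=env.capture(n)
    if save: cv2.imwrite('pics/'+save,c['color'])
    c['f']=c['color'].shape[0]/2/np.tan(np.radians(c['fov_y'])/2)
    return c
def ray(c,u,v):
    d=np.array([(u-c['cx'])/c['f'],(v-c['cy'])/c['f'],1.]);R=np.array(c['R'])
    return -R.T@np.array(c['t']),R.T@d
def onplane(c,u,v,z):
    o,d=ray(c,u,v);return o+d*(z-o[2])/d[2]
def cloud(c):
    v,u=np.mgrid[:420,:560];Z=c['range_z']
    P=np.stack([(u-c['cx'])/c['f']*Z,(v-c['cy'])/c['f']*Z,Z],-1)
    W=(P-np.array(c['t']))@np.array(c['R']); W[Z<=0]=np.nan
    return W
def px(c,p):
    q=np.array(c['R'])@np.array(p,float)+np.array(c['t']);return c['cx']+c['f']*q[0]/q[2],c['cy']+c['f']*q[1]/q[2]
E
python3 - <<'E'
from h import *
a=cam('top');b=cam('side')
np.savez('s0.npz',top=cloud(a),side=cloud(b))
im=np.hstack([a['color'],b['color']])
cv2.imwrite('pics/top0.png',a['color']);cv2.imwrite('pics/side0.png',b['color'])
for c in(a,b):print(c['f'],np.round(-np.array(c['R']).T@c['t']),np.round(c['R'],2).tolist())
o=env.get_obs();print(o['clock'],o['tool_pos'],o['orientation'],Ro.from_rotvec(o['orientation']).as_matrix().round(2).tolist())
E
```

```text
pics
530.9917018748246 [ 406.  -76. 1402.] [[-0.02, -1.0, 0.0], [-0.99, 0.02, -0.14], [0.14, -0.01, -0.99]]
412.9631881910965 [184. 569. 731.] [[-0.84, -0.54, 0.01], [-0.35, 0.54, -0.77], [0.41, -0.64, -0.64]]
0.1 [ 138.14805688 -557.73205065  230.56211048] [-3.11690922e+00 -3.80271183e-01  2.38757620e-04] [[0.97, 0.24, -0.0], [0.24, -0.97, 0.0], [0.0, -0.0, -1.0]]
```

View pics/top0.png

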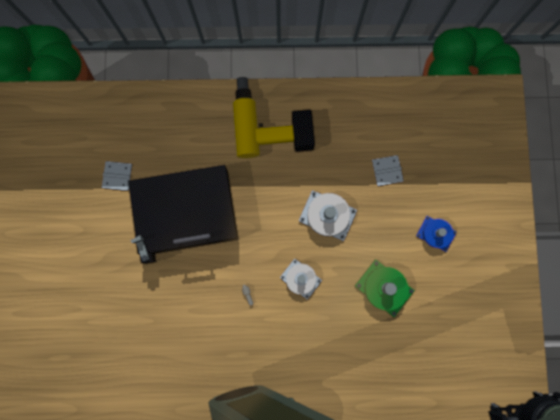

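View pics/side0.png

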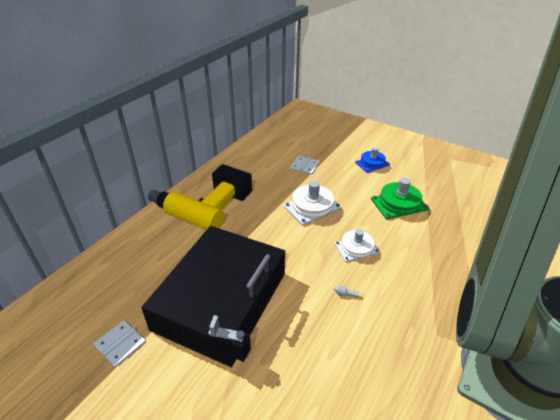

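The top view shows the case at about (183,212) with its latch at (142,248) and its handle at (191,239). There are four pulley-like things: white large (329,214), white small (301,280), green (386,288) and blue (437,233). Leaving out the blue and green ones, the larger white one at (329,214) fits. The bit is at (248,294), the hinges at (117,176) and (387,170), and the drill at (265,125).

```bash
python3 - <<'E'
from h import *
a=cam('top');b=cam('side');W=cloud(a);V=cloud(b)
cv2.imwrite('pics/crop1.png',cv2.resize(a['color'][150:310,110:360],None,fx=3,fy=3,interpolation=cv2.INTER_CUBIC))
# lid top
for nm,C,c in(('top',W,a),('side',V,b)):
    m=(C[...,2]>70)&(C[...,2]<87)&(c['color'].max(-1)<60)&(C[...,1]>0)&(C[...,0]>300)
    n,l,st,ce=cv2.connectedComponentsWithStats(m.astype(np.uint8));k=1+st[1:,4].argmax();P=C[l==k]
    r=cv2.minAreaRect(P[:,:2].astype(np.float32));print(nm,'lid',len(P),np.median(P[:,2]),r)
    for n2,lo,hi in(('stub',78,92),('wheel',33,45)):
        for cen in([(329,214),(301,280)]):
            p=W[cen[1],cen[0]]
            m=(C[...,2]>lo)&(C[...,2]<hi)&(np.hypot(C[...,0]-p[0],C[...,1]-p[1])<75)
            Q=C[m]
            if len(Q)>5: print(nm,n2,cen,len(Q),Q.mean(0).round(1),cv2.minEnclosingCircle(Q[:,:2].astype(np.float32)))
    m=(C[...,2]>88)&(C[...,2]<125)&(C[...,1]>60)&(C[...,1]<420)&(C[...,0]>350)&(C[...,0]<580)
    n,l,st,ce=cv2.connectedComponentsWithStats(m.astype(np.uint8))
    for i in range(1,n):
        if st[i,4]>8:
            Q=C[l==i];print(nm,'raised',ce[i].round(),len(Q),Q.mean(0).round(1),Q.max(0).round(),cv2.minAreaRect(Q[:,:2].astype(np.float32)))
E
```

```text
top lid 7073 78.95885149010788 ((570.9744873046875, 172.12020874023438), (215.4885711669922, 247.85060119628906), 9.471760749816895)
top stub (329, 214) 101 [ 565.8 -196.9   84.7] ((565.601806640625, -196.9585723876953), 14.091001510620117)
top wheel (329, 214) 1205 [ 565.2 -196.7   39. ] ((566.052978515625, -197.0769805908203), 54.95122146606445)
top wheel (301, 280) 23 [ 407.3 -120.3   34.4] ((400.8796081542969, -121.15487670898438), 36.31293869018555)
top raised [191. 239.] 165 [501.5 142.8 118. ] [513. 187. 125.] ((501.52899169921875, 143.45376586914062), (11.047163963317871, 88.74022674560547), 9.299951553344727)
top raised [137. 240.] 66 [501.2 277.3 106.9] [510. 291. 121.] ((502.59002685546875, 279.2225646972656), (15.557088851928711, 23.642269134521484), 1.9162328243255615)
top raised [142. 254.] 58 [468.4 266.5  91.2] [493. 281.  98.] ((473.77587890625, 268.1763610839844), (45.104026794433594, 15.01523494720459), 22.07194709777832)
side lid 8827 78.38412449011683 ((566.1732177734375, 175.44676208496094), (213.00079345703125, 250.5869903564453), 9.155203819274902)
side stub (329, 214) 75 [ 562.8 -193.9   83.1] ((562.9055786132812, -195.8885040283203), 15.000786781311035)
side wheel (329, 214) 749 [ 559.9 -187.7   38.2] ((563.2008666992188, -196.49021911621094), 56.256351470947266)
side wheel (301, 280) 32 [ 397.2 -116.6   37.8] ((398.7046203613281, -120.13410186767578), 9.889060974121094)
side raised [258. 273.] 259 [497.4 147.9 114.2] [510. 189. 121.] ((498.9405517578125, 144.97203063964844), (11.26224422454834, 88.71705627441406), 8.467130661010742)
side raised [214. 326.] 137 [497.1 281.8 106.7] [506. 292. 118.] ((499.5075378417969, 280.08734130859375), (9.641714096069336, 24.604482650756836), 23.763879776000977)
side raised [240. 334.] 56 [456.1 264.1  91.5] [466. 270.  94.] ((456.2170104980469, 263.8263854980469), (13.641542434692383, 14.52542495727539), 51.0574836730957)
```

View pics/crop1.png

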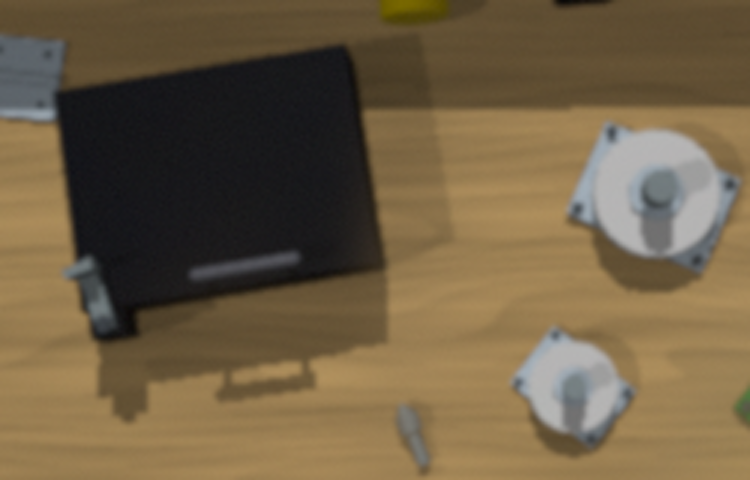

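The crop confirms the target: the large white pulley at crop (657,190), against the small white one at (573,385). The stub measures about (564.5, -196), wheel radius 55 and stub radius 14–15, which match the sizes given. The case centre is about (580,177) with yaw 9.3°, and the latch starts at about 0.2 rad. I'll turn the tool to the case's axes first.

```bash
cat >> h.py <<'E'
CC=np.array([580.,177.]);PSI=np.radians(9.3)
M=np.array([[np.cos(PSI),np.sin(PSI)],[-np.sin(PSI),np.cos(PSI)]])
def case(p): return M@(np.array(p)[:2]-CC)
def world(p): return M.T@np.array(p)+CC
def st():
    o=env.get_obs();R=Ro.from_rotvec(o['orientation']).as_matrix();p=np.array(o['tool_pos'])
    print('t%.2f'%o['clock'],'tcp',p.round(1),'case',case(p).round(1),'yaw%.1f'%np.degrees(np.arctan2(R[1,0],R[0,0])),'F',np.round(o['force'],1),'w%.1f g%.1f'%(o['width'],o['grip_force']),'j',np.round(o['joint_positions'],2))
    return o,R,p
def go(x,y,z,frame='case'):
    o,R,p=st();t=world((x,y)) if frame=='case' else np.array([x,y])
    d=R.T@(np.array([*t,z])-p);print('share',(d/500).round(4),'rows',np.abs(np.linalg.norm(d)/41.6))
E
T='[-0.079,-0.079,-0.079,-0.079,-0.079,-0.079,-0.079,-0.079,-0.079,-0.079]'
python3 -m handwheel '{"xyz":[[0,0,0],[0,0,0],[0,0,0],[0,0,0],[0,0,0],[0,0,0],[0,0,0],[0,0,0],[0,0,0],[0,0,0]],"twist":[-0.079,-0.079,-0.079,-0.079,-0.079,-0.079,-0.079,-0.079,-0.079,-0.079]}' 0 40
python3 -m handwheel '{"xyz":[[0,0,0],[0,0,0],[0,0,0],[0,0,0]],"twist":[-0.079,-0.079,0,0]}'
python3 -c "from h import *;go(-57,68,200)"
```

```text
clock: 1.03
tool_pos: [138.2, -558.0, 231.1]
orientation: [-2.309, -2.129, -0.0]
force: [-0.1, -0.5, -0.8]
width: -0.2
grip_force: 0.0
clock: 1.37
tool_pos: [138.2, -558.0, 231.1]
orientation: [-2.039, -2.39, -0.0]
force: [1.0, -0.3, 0.1]
width: 0.1
grip_force: 0.0
t1.37 tcp [ 138.2 -558.   231.1] case [-554.8 -654. ] yaw99.0 F [ 1.  -0.3  0.1] w0.1 g0.0 j [-1.35  0.32  1.56  0.    1.26 -1.51]
share [1.4483 0.9892 0.0628] rows 21.09347208791718
```

```bash

python3 -m handwheel '{"xyz":[[0.066,0.045,0],[0.066,0.045,0],[0.066,0.045,0],[0.066,0.045,0],[0.066,0.045,0],[0.066,0.045,0],[0.066,0.045,0],[0.066,0.045,0],[0.066,0.045,0],[0.066,0.045,0]],"twist":[0,0,0,0,0,0,0,0,0,0]}' |head -2
python3 -m handwheel '{"xyz":[[0.066,0.045,0],[0.066,0.045,0],[0.066,0.045,0],[0.066,0.045,0],[0.066,0.045,0],[0.066,0.045,0],[0.066,0.045,0],[0.066,0.045,0],[0.066,0.045,0],[0.066,0.045,0]],"twist":[0,0,0,0,0,0,0,0,0,0]}' |head -2
python3 -m handwheel '{"xyz":[[0,0,0],[0,0,0],[0,0,0]],"twist":[0,0,0]}' |head -2
python3 - <<'E'
from h import *
go(-57,68,94)
c=cam('wrist','w1.png');W=cloud(c)
m=(W[...,2]>95)&(W[...,2]<125)&(c['range_z']>120)
n,l,s,ce=cv2.connectedComponentsWithStats(m.astype(np.uint8))
for i in range(1,n):
    if s[i,4]>60: Q=W[l==i];print(ce[i].round(),s[i,4],case(Q.mean(0)).round(1),Q.mean(0).round(1),Q[:,2].max().round(1))
E
```

```text
clock: 2.2
tool_pos: [307.6, -194.6, 231.6]
clock: 3.03
tool_pos: [476.9, 167.6, 231.4]
clock: 3.28
tool_pos: [476.0, 165.1, 230.9]
t3.28 tcp [476.  165.1 230.9] case [-104.6    5.1] yaw99.2 F [-0.3 -0.2 -0.3] w-0.1 g0.0 j [ 0.31  0.21  1.72 -0.    1.21  0.15]
share [0.1262 0.0952 0.2736] rows 3.798141305302004
[334.  74.] 456 [-62.7 111.3] [500.2 276.7 111.9] 116.7
[304. 223.] 930 [-84.2 -11.8] [498.9 151.7 117.9] 121.0
```

View pics/w1.png

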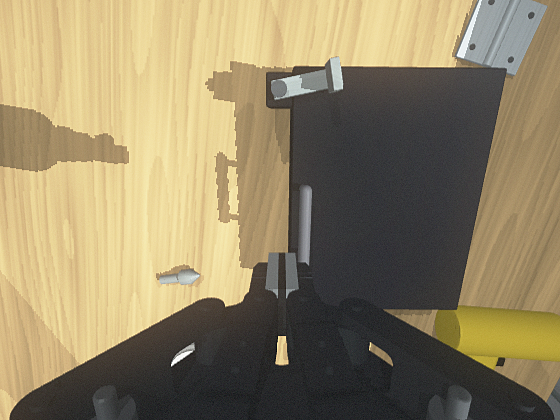

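The wrist view shows the latch pivot at (282,88), its tab at (334,74) and the handle bar at (304,223). The tab is at case (-63,111), as expected. I'll descend beside the tab and then push it.

```bash

python3 -m handwheel '{"xyz":[[0.042,0.032,0],[0.042,0.032,0],[0.042,0.031,0],[0,0,0.068],[0,0,0.068],[0,0,0.068],[0,0,0.068],[0,0,0],[0,0,0]],"twist":[0,0,0,0,0,0,0,0,0]}'
python3 -c "from h import *;go(-54,109,94)"
```

```text
clock: 4.08
tool_pos: [512.4, 233.6, 94.8]
orientation: [-2.037, -2.39, 0.005]
force: [0.6, 0.1, 0.8]
width: 0.1
grip_force: 0.0
t4.08 tcp [512.4 233.6  94.8] case [-57.5  66.8] yaw99.1 F [0.6 0.1 0.8] w0.1 g0.0 j [ 0.41  0.42  1.78 -0.    0.94  0.25]
share [0.0845 0.0068 0.0014] rows 1.018541810830719
```

```bash

python3 -m handwheel '{"xyz":[[0.021,0.002,0],[0.021,0.002,0],[0.021,0.002,0],[0.021,0.001,0],[0.02,-0.005,0],[0.02,-0.006,0],[0.017,-0.013,0],[0.017,-0.014,0],[0,0,0],[0,0,0]],"twist":[0,0,0,0,0,0,0,0,0,0]}'
python3 -c "from h import *;go(-84,153,94)"
```

```text
clock: 4.92
tool_pos: [484.3, 311.3, 95.2]
orientation: [-2.034, -2.394, 0.001]
force: [-0.7, -0.8, -0.2]
width: 0.2
grip_force: 0.0
t4.92 tcp [484.3 311.3  95.2] case [-72.7 148. ] yaw99.3 F [-0.7 -0.8 -0.2] w0.2 g0.0 j [0.55 0.44 1.75 0.   0.95 0.39]
share [ 0.0099 -0.0225  0.0025] rows 0.2974272901572478
```

```bash

python3 -m handwheel '{"xyz":[[0.005,-0.012,0],[0.005,-0.012,0],[0.002,-0.012,0],[0,0,0],[0,0,0]],"twist":[0,0,0,0,0]}'
python3 -m handwheel '{"xyz":[[0,0.03,0],[0,0.02,-0.06],[-0.04,0,-0.06],[-0.06,0,-0.04],[0,0,0],[0,0,0]],"twist":[0,0,0,0,0,0]}' 40
python3 - <<'E'
from h import *
go(-83,-20,145)
c=cam('wrist','w2.png');W=cloud(c)
m=(W[...,2]>95)&(W[...,2]<125)&(c['range_z']>100)
n,l,s,ce=cv2.connectedComponentsWithStats(m.astype(np.uint8))
for i in range(1,n):
    if s[i,4]>60: Q=W[l==i];p=case(Q.mean(0));print(ce[i].round(),s[i,4],p.round(1),Q.mean(0).round(1),'latch ang',np.arctan2(p[1]-105,p[0]+107))
E
```

```text
clock: 5.33
tool_pos: [469.3, 313.8, 95.7]
orientation: [2.031, 2.39, 0.008]
force: [8.9, -0.9, -3.9]
width: 0.0
grip_force: 4.1
clock: 5.83
tool_pos: [499.4, 267.7, 176.5]
orientation: [2.038, 2.39, 0.003]
force: [0.1, 0.1, -1.1]
width: 39.9
grip_force: 0.0
t5.83 tcp [499.4 267.7 176.5] case [-64.9 102.5] yaw99.1 F [ 0.1  0.1 -1.1] w39.9 g0.0 j [0.47 0.35 1.67 0.   1.12 0.31]
share [-0.2452 -0.0353  0.0626] rows 3.0711350629397924
[212. 160.] 550 [-111.   149.4] [446.3 306.5 112.3] latch ang 1.6602741133658088
[259. 338.] 597 [-83.2   7.6] [496.7 171.1 116.1] latch ang -1.3308764498665457
```

```bash

python3 -m handwheel '{"xyz":[[-0.061,-0.009,0],[-0.061,-0.009,0],[-0.061,-0.009,0],[-0.061,-0.009,0],[0,0,0.055],[0,0,0.055],[0,0,0.052],[0,0,0],[0,0,0]],"twist":[0,0,0,0,0,0,0,0,0]}' 40
python3 -m handwheel '{"xyz":[[0,0,0],[0,0,0],[0,0,0],[0,0,0],[0,0,0]],"twist":[0,0,0,0,0]}' 0 40
python3 -c "from h import *;go(-83,-20,95)"
```

```text
clock: 6.63
tool_pos: [499.4, 145.5, 92.5]
orientation: [-2.033, -2.391, 0.007]
force: [0.4, 0.9, 0.1]
width: 40.4
grip_force: 0.0
clock: 7.05
tool_pos: [499.8, 145.5, 95.6]
orientation: [-2.035, -2.391, 0.002]
force: [-4.8, 0.5, 5.2]
width: 9.6
grip_force: 39.1
t7.05 tcp [499.8 145.5  95.6] case [-84.2 -18.2] yaw99.2 F [-4.8  0.5  5.2] w9.6 g39.1 j [0.26 0.36 1.88 0.   0.9  0.1 ]
share [-0.0037  0.0025  0.0011] rows 0.05457779651304677
```

```bash

python3 -m handwheel '{"xyz":[[0,0.007,-0.025],[0,0.009,-0.024],[0,0.011,-0.023],[0,0.011,-0.023],[0,0.014,-0.021],[0,0.014,-0.021],[0,0.017,-0.019],[0,0.017,-0.019],[0,0,0]],"twist":[0,0,0,0,0,0,0,0,0]}' 0 60
python3 -c "
from h import *
o,R,p=st();d=M@p[:2]-M@CC; print('handle rel hinge',case(p)[0]-95, p[2]+19-70.5)"
```

```text
clock: 7.8
tool_pos: [547.8, 152.8, 184.6]
orientation: [-2.033, -2.39, 0.008]
force: [-12.0, -2.3, 11.2]
width: 9.1
grip_force: 59.3
t7.80 tcp [547.8 152.8 184.6] case [-35.7 -18.6] yaw99.2 F [-12.   -2.3  11.2] w9.1 g59.3 j [0.25 0.35 1.65 0.   1.15 0.09]
handle rel hinge -130.7173904106043 133.109518137017
```

```bash

python3 -m handwheel '{"xyz":[[0,0.021,-0.015],[0,0.02,-0.016],[0,0.022,-0.014],[0,0.022,-0.013],[0,0.023,-0.011],[0,0.023,-0.01],[0,0.025,-0.007],[0,0.025,-0.007],[0,0,0]],"twist":[0,0,0,0,0,0,0,0,0]}' 0 60
python3 -c "
from h import *
o,R,p=st();d=M@p[:2]-M@CC; print('handle rel hinge',case(p)[0]-95, p[2]+19-70.5)"
```

```text
clock: 8.55
tool_pos: [642.2, 167.3, 233.2]
orientation: [2.032, 2.388, 0.008]
force: [-2.3, -3.2, 11.4]
width: 8.8
grip_force: 63.1
t8.55 tcp [642.2 167.3 233.2] case [ 59.9 -19.6] yaw99.2 F [-2.3 -3.2 11.4] w8.8 g63.1 j [ 0.24  0.46  1.34 -0.    1.33  0.08]
handle rel hinge -35.13134248292923 181.6553828959928
```

```bash

python3 -m handwheel '{"xyz":[[0,0.025,-0.002],[0,0.025,-0.003],[0,0.025,0],[0,0.025,0],[0,0.025,0.003],[0,0.025,0.004],[0,0.02,0.005],[0,0.016,0.005],[0,0,0],[0,0,0]],"twist":[0,0,0,0,0,0,0,0,0,0]}' 0 60
python3 -c "
from h import *
o,R,p=st();a=case(p)[0]-95, p[2]+19-70.5;print('handle rel hinge',a,'lid',np.radians(166.4)-np.arctan2(a[1],a[0]))"
```

```text
clock: 9.38
tool_pos: [733.9, 181.4, 224.2]
orientation: [2.033, 2.387, 0.005]
force: [2.8, -3.9, 2.8]
width: 8.6
grip_force: 66.0
t9.38 tcp [733.9 181.4 224.2] case [152.6 -20.5] yaw99.2 F [ 2.8 -3.9  2.8] w8.6 g66.0 j [ 0.23  0.62  1.08 -0.    1.43  0.07]
handle rel hinge (np.float64(57.62109503507995), np.float64(172.72695165144324)) lid 1.655418874350576
```

```bash

python3 -m handwheel '{"xyz":[[0,0,0],[0,0,0],[0,0,-0.02],[0,0,-0.03],[0,0,-0.04],[0,0,-0.04],[0,-0.06,-0.01],[0,-0.08,0],[0,-0.08,0],[0,-0.08,0]],"twist":[0,0,0,0,0,0,0,0,0,0]}' 28
python3 -m handwheel '{"xyz":[[0,-0.05,0],[0,0,0],[0,0,0]],"twist":[0,0,0]}' 75
python3 - <<'E'
from h import *
go(-12,-40,280)
c=cam('wrist','w3.png');b=cam('top','top3.png')
np.savez('s3.npz',W=cloud(c),T=cloud(b))
E
```

```text
clock: 10.22
tool_pos: [581.7, 158.8, 292.8]
orientation: [-2.035, -2.393, -0.002]
force: [-0.2, -0.2, 0.1]
width: 28.0
grip_force: 0.0
clock: 10.47
tool_pos: [558.1, 155.0, 294.1]
orientation: [2.034, 2.393, 0.004]
force: [0.5, -0.4, -0.2]
width: 63.3
grip_force: 0.0
t10.47 tcp [558.1 155.  294.1] case [-25.2 -18.2] yaw99.3 F [ 0.5 -0.4 -0.2] w63.3 g0.0 j [0.25 0.29 1.44 0.   1.4  0.09]
share [-0.0436  0.0263  0.0282] rows 0.6993368845648283
```

View pics/w3.png

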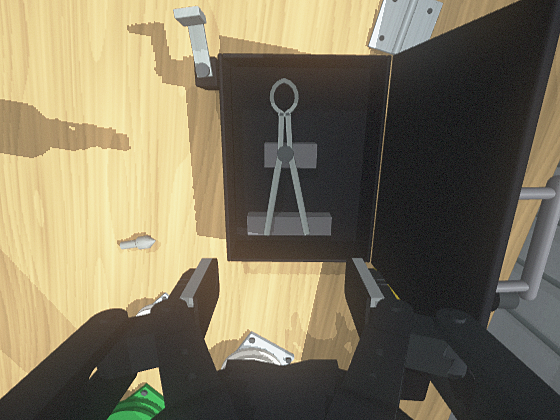

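The lid is open. In the wrist view the pliers lie along case y: pivot (285,154), ring (284,97), handle ends (267,234) and (306,234). The grip goes halfway between the two blocks.

```bash
python3 - <<'E'
from h import *
c=cam('wrist');W=cloud(c);g=c['color'].astype(int)
for n,u,v,z in(('pivot',285,154,43),('ring',284,97,15),('hl',267,234,43),('hr',306,234,43)):
    p=onplane(c,u,v,z);print(n,p.round(1),case(p).round(1),W[v,u].round(1))
C=np.stack([*np.moveaxis((W[...,:2]-CC)@M.T,-1,0)],-1)
m=(W[...,2]>38)&(W[...,2]<52)&(abs(C[...,0]+12)<60)&(C[...,1]>-105)&(C[...,1]<30)&(g.max(-1)>70)
print(m.sum())
ys=[];
for y in range(-90,15,10):
    k=m&(abs(C[...,1]-y)<5)
    if k.sum()>3:x=C[k][:,0];print(y,x.min().round(1),x.max().round(1),((x.min()+x.max())/2).round(1),np.median(W[k][:,2]).round(1))
E
```

```text
pivot [560.5 184.   43. ] [-18.1  10.1] [560.5 184.   43.1]
ring [548.2 252.6  15. ] [-19.2  79.8] [548.2 253.2   5.1]
hl [553.9  72.2  43. ] [-42.7 -99.2] [553.9  72.   42.4]
hr [607.   80.8  43. ] [ 11.1 -99.3] [606.8  81.3  44.2]
1325
-90 -48.2 13.8 -17.2 43.0
-80 -46.7 10.9 -17.9 43.0
-70 -45.1 9.2 -17.9 42.9
-60 -43.6 6.3 -18.6 43.1
-50 -42.0 4.9 -18.6 43.0
-40 -39.3 1.9 -18.7 43.1
-30 -37.8 0.6 -18.6 43.0
-20 -36.4 -2.3 -19.4 43.0
-10 -35.0 -3.8 -19.4 42.6
0 -32.3 -6.4 -19.3 42.2
10 -30.9 -9.1 -20.0 43.1
```

```bash
python3 -c "from h import *;go(-18.4,-35,100)"
python3 -m handwheel '{"xyz":[[-0.034,0.014,0],[0,0,0.07],[0,0,0.08],[0,0,0.08],[0,0,0.08],[0,0,0.08],[0,0,0],[0,0,0]],"twist":[-0.018,0,0,0,0,0,0,0]}' 70
python3 -c "from h import *;go(-18.4,-35,17)"
```

```text
t10.62 tcp [560.1 155.  292.5] case [-23.2 -18.5] yaw99.2 F [ 0.  -0.9  0.5] w74.9 g0.0 j [0.25 0.3  1.44 0.   1.4  0.09]
share [-0.0331  0.0092  0.385 ] rows 4.645927186678432
clock: 11.28
tool_pos: [568.3, 138.8, 95.4]
orientation: [-2.0, -2.419, 0.006]
force: [0.1, 0.1, 0.7]
width: 69.9
grip_force: 0.0
t11.28 tcp [568.3 138.8  95.4] case [-17.7 -35.8] yaw100.8 F [0.1 0.1 0.7] w69.9 g0.0 j [ 0.22  0.45  1.73 -0.    0.97  0.03]
share [ 0.0017 -0.0006  0.1567] rows 1.8840400799006887
```

```bash

python3 -m handwheel '{"xyz":[[0,0,0.05],[0,0,0.05],[0,0,0.04],[0,0,0.017],[0,0,0],[0,0,0]],"twist":[0,0,0,0,0,0]}' 70
python3 -c "from h import *;go(-18.4,-35,17)"
python3 -m handwheel '{"xyz":[[0,0,0],[0,0,0],[0,0,0],[0,0,0],[0,0,0],[0,0,0],[0,0,0],[0,0,0]],"twist":[0,0,0,0,0,0,0,0]}' 0 60
python3 -c "from h import *;go(-18.4,-35,17)"
```

```text
clock: 11.78
tool_pos: [570.5, 139.3, 20.7]
orientation: [2.0, 2.42, 0.004]
force: [0.3, 0.8, 0.3]
width: 69.6
grip_force: 0.0
t11.78 tcp [570.5 139.3  20.7] case [-15.5 -35.7] yaw100.8 F [0.3 0.8 0.3] w69.6 g0.0 j [ 0.22  0.54  1.8  -0.    0.8   0.03]
share [ 0.0015 -0.0058  0.0074] rows 0.11408017504160868
clock: 12.45
tool_pos: [571.2, 138.8, 22.1]
orientation: [1.996, 2.419, 0.007]
force: [1.0, -2.9, 11.1]
width: 18.4
grip_force: 57.8
t12.45 tcp [571.2 138.8  22.1] case [-14.8 -36.3] yaw100.9 F [ 1.  -2.9 11.1] w18.4 g57.8 j [ 0.22  0.54  1.8  -0.    0.79  0.03]
share [ 0.0028 -0.0072  0.0101] rows 0.1525860847194146
```

```bash

python3 -m handwheel '{"xyz":[[0,0,-0.01],[0,0,-0.02],[0,0,-0.03],[0,0,-0.04],[0,0,-0.04],[0,0,-0.04],[0,0,-0.04],[0,0,-0.03],[0,0,0],[0,0,0]],"twist":[0,0,0,0,0,0,0,0,0,0]}' 0 60
python3 - <<'E'
from h import *
st();c=cam('wrist','w4.png');b=cam('side','s4.png')
np.savez('s4.npz',W=cloud(c),S=cloud(b))
cv2.imwrite('pics/m4.png',np.hstack([cv2.resize(c['color'],(400,300)),cv2.resize(b['color'],(400,300))]))
E
```

```text
clock: 13.28
tool_pos: [568.5, 139.0, 144.5]
orientation: [2.001, 2.421, 0.002]
force: [-1.0, 0.3, -2.0]
width: 18.0
grip_force: 57.9
t13.28 tcp [568.5 139.  144.5] case [-17.4 -35.7] yaw100.9 F [-1.   0.3 -2. ] w18.0 g57.9 j [ 0.22  0.4   1.67 -0.    1.07  0.03]
```

View pics/m4.png

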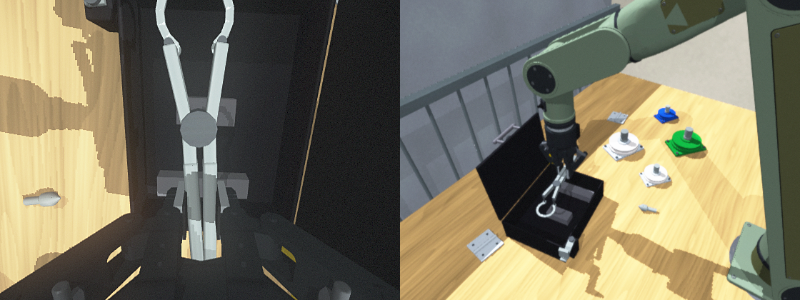

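The pliers are lifted with the handles parallel and the ring spread. Now I'll measure how they sit in the hand.

```bash
cat > meas.py <<'E'
from h import *
def pl():
    o,R,p=st();c=cam('wrist');W=cloud(c)
    L=(W-p)@R   # tool frame: x ahead along pliers, y, z down
    g=c['color'].astype(int)
    m=(np.abs(L[...,1])<45)&(L[...,2]>-45)&(L[...,2]<40)&(L[...,0]>14)&(L[...,0]<150)&(c['range_z']>0)
    Q=L[m]
    for x in range(15,145,8):
        k=abs(Q[:,0]-x)<3
        if k.sum()>5:q=Q[k];print(x,k.sum(),'y',q[:,1].min().round(1),q[:,1].max().round(1),'z med',np.median(q[:,2]).round(1),'min',q[:,2].min().round(1))
    return o,R,p,c,L,m
if __name__=='__main__':pl()
E
python3 meas.py
python3 - <<'E'
from h import *
o=env.get_obs();R=Ro.from_rotvec(o['orientation']).as_matrix();p=np.array(o['tool_pos'])
b=cam('side');L=(cloud(b)-p)@R
m=(np.abs(L[...,1])<45)&(L[...,2]>-45)&(L[...,2]<40)&(L[...,0]>14)&(L[...,0]<150)
Q=L[m];print('side')
for x in range(15,145,8):
    k=abs(Q[:,0]-x)<4
    if k.sum()>3:q=Q[k];print(x,k.sum(),'y',q[:,1].min().round(1),q[:,1].max().round(1),'z med',np.median(q[:,2]).round(1),'min',q[:,2].min().round(1))
E
```

```text
t13.38 tcp [567.5 138.7 142.7] case [-18.5 -35.8] yaw100.9 F [ 0.5  0.6 -2.2] w18.0 g57.9 j [ 0.22  0.4   1.67 -0.    1.07  0.03]
15 337 y -10.1 9.9 z med -20.7 min -22.2
23 538 y -10.9 9.8 z med -20.6 min -22.6
31 532 y -10.6 9.7 z med -19.8 min -22.0
39 575 y -10.9 9.1 z med -19.8 min -22.0
47 713 y -12.2 9.6 z med -20.6 min -22.7
55 780 y -12.4 9.5 z med -20.4 min -22.2
63 608 y -14.4 10.6 z med -19.3 min -21.9
71 615 y -16.0 11.6 z med -19.2 min -21.3
79 629 y -17.5 12.9 z med -19.1 min -21.0
87 684 y -19.2 14.1 z med -19.0 min -21.3
95 618 y -19.8 14.4 z med -17.7 min -20.6
103 280 y -25.0 17.8 z med 7.4 min 5.3
111 388 y -27.0 19.8 z med 7.6 min 5.8
119 432 y -27.3 20.0 z med 7.7 min 5.6
side
15 33 y -18.5 17.8 z med -20.7 min -44.2
23 40 y -12.1 8.4 z med -19.6 min -23.3
31 50 y -12.4 8.2 z med -19.3 min -21.8
39 35 y -11.7 8.3 z med -19.3 min -21.3
47 39 y -12.4 7.0 z med -20.3 min -22.4
55 49 y -13.5 8.0 z med -19.5 min -22.8
63 60 y -14.9 8.1 z med -18.3 min -22.2
71 39 y -16.1 9.8 z med -18.6 min -20.9
79 50 y -18.8 12.2 z med -18.3 min -20.4
87 45 y -20.1 11.3 z med -17.7 min -21.1
95 73 y -22.6 14.5 z med -14.9 min -20.4
103 68 y -24.9 14.7 z med 4.7 min -17.5
111 28 y -27.8 18.7 z med 7.5 min 5.0
119 30 y -28.1 19.2 z med 8.3 min 6.0
127 32 y -27.0 16.0 z med 7.9 min 5.4
135 48 y -21.6 13.4 z med 8.2 min 6.5
143 13 y -13.5 2.9 z med 8.6 min 5.8
```

```bash
python3 - <<'E'
from h import *
o=env.get_obs();R=Ro.from_rotvec(o['orientation']).as_matrix();p=np.array(o['tool_pos'])
A=[]
for n in('side','top'):
    L=(cloud(cam(n))-p)@R
    m=(L[...,0]>100)&(L[...,0]<150)&(np.abs(L[...,1]+4)<32)&(L[...,2]>3)&(L[...,2]<14)
    q=L[m][:,:2];
    if len(q)<8: print(n,len(q));continue
    from scipy.optimize import least_squares
    s=least_squares(lambda v:np.hypot(*(q-v[:2]).T)-v[2],[118,-4,21],loss='soft_l1');print(n,len(q),s.x.round(1),np.median(L[m][:,2]))
go(590.7,-311,146,'world')
E
```

```text
side 177 [117.5  -5.   21.5] 7.761032617338522
top 17 [116.2  -3.   20. ] 8.738564531418346
t13.58 tcp [567.9 138.8 142.6] case [-18.1 -35.8] yaw100.9 F [ 0.1  0.2 -1. ] w18.0 g57.9 j [ 0.22  0.4   1.67 -0.    1.07  0.03]
share [-0.8921 -0.1246 -0.0063] rows 10.826273784189915
```

```bash

python3 -m handwheel '{"xyz":[[-0.02,-0.003,0],[-0.04,-0.006,0],[-0.045,-0.006,-0.002],[-0.05,-0.007,-0.002],[-0.05,-0.007,-0.002],[-0.05,-0.007,0],[-0.05,-0.007,0],[-0.05,-0.007,0],[-0.05,-0.007,0],[-0.05,-0.007,0]],"twist":[0,0,0,0,0,0,0,0,0,0]}' 0 60 | tail -2
python3 -m handwheel '{"xyz":[[-0.05,-0.007,0],[-0.05,-0.007,0],[-0.05,-0.007,0],[-0.05,-0.007,0],[-0.05,-0.007,0],[-0.05,-0.007,0],[-0.045,-0.007,0],[-0.04,-0.006,0],[-0.02,-0.003,0],[0,0,0]],"twist":[0,0,0,0,0,0,0,0,0,0]}' 0 60 | tail -2
python3 -m handwheel '{"xyz":[[0,0,0],[0,0,0]],"twist":[0,0]}'
python3 - <<'E'
from h import *
go(590.7,-311,146,'world')
a=cam('top','t5.png');b=cam('side','s5.png');w=cam('wrist')
np.savez('s5.npz',T=cloud(a),S=cloud(b),W=cloud(w))
cv2.imwrite('pics/m5.png',np.hstack([cv2.resize(a['color'][130:310,230:430],(500,450)),b['color'][100:400,260:560]][:1]+[cv2.resize(b['color'][140:260,250:360],(300,450))]))
E
```

```text
width: 18.2
grip_force: 57.9
width: 17.9
grip_force: 57.9
clock: 15.42
tool_pos: [589.3, -293.8, 146.6]
orientation: [-2.0, -2.421, -0.0]
force: [-0.2, -0.2, -1.5]
width: 18.2
grip_force: 57.9
t15.42 tcp [ 589.3 -293.8  146.6] case [ -66.9 -466.1] yaw100.9 F [-0.2 -0.2 -1.5] w18.2 g57.9 j [-0.48  0.51  1.48  0.    1.15 -0.67]
share [-0.0343 -0.0037  0.0011] rows 0.41500756348209933
```

View pics/m5.png

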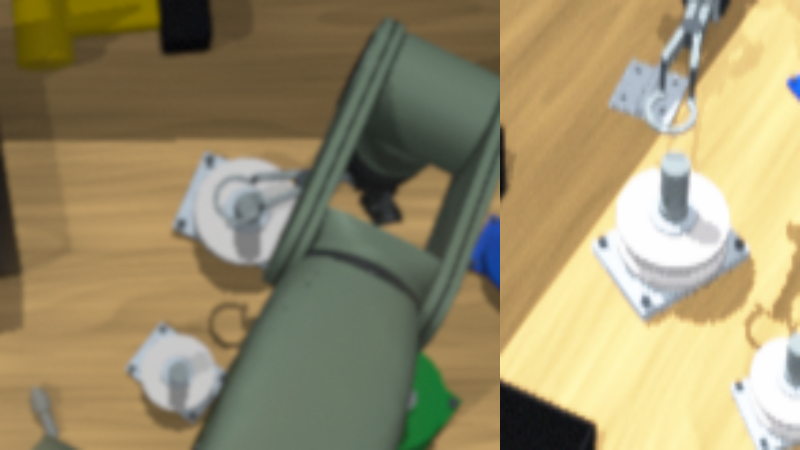

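Both views show the ring beside the stub: top crop ring (237,198) and stub (246,207), side crop ring (671,105) and stub (674,158). I'll measure the ring relative to the stub in each.

```bash
cat > rs.py <<'E'
from h import *
from scipy.optimize import least_squares
def fit(q,g,r,fix):
    f=(lambda v:np.hypot(*(q-v[:2]).T)-r)
    return least_squares(f,g,loss='soft_l1').x
S0=np.array([564.5,-196.])
def run(rz=None):
    o,R,p=st();rc=p+R@np.array([117.5,-4.4,9]);print('ring nominal',rc.round(1))
    for n in('side','top','wrist'):
        c=cam(n);C=cloud(c);D=C[...,:2]
        m=(np.abs(C[...,2]-84)<3)&(np.hypot(*np.moveaxis(D-S0,-1,0))<19)
        s=D[m]; sm=np.array([np.nan]*2)
        if len(s)>15:sm=np.array(cv2.minEnclosingCircle(s.astype(np.float32))[0])
        L=(C-p)@R
        m=(L[...,0]>92)&(L[...,0]<146)&(np.abs(L[...,1]+4)<30)&(L[...,2]>4)&(L[...,2]<15)&(np.hypot(*np.moveaxis(D-rc[:2],-1,0))>13)
        q=D[m]
        if len(q)<12:print(n,'stub',len(s),sm.round(1),'ring n',len(q));continue
        r=fit(q,rc[:2],20.5,True)
        print(n,'stub',len(s),sm.round(1),'ring',len(q),r.round(1),'rel',(r-sm).round(1),'tool loc',(R.T[:2,:2]@(r-p[:2])).round(1),'z',np.median(C[m][:,2]).round(1),np.median(L[m][:,2]).round(1))
if __name__=='__main__':run()
E
python3 rs.py
```

```text
t15.57 tcp [ 589.6 -293.7  147. ] case [ -66.6 -466. ] yaw100.9 F [-0.3 -0.7 -2.5] w17.9 g57.9 j [-0.48  0.51  1.48  0.    1.15 -0.67]
ring nominal [ 563.  -179.1  138. ]
side stub 62 [ 562.8 -195.9] ring 82 [ 563.4 -178.8] rel [ 0.6 17.1] tool loc [117.7  -4. ] z 139.0 8.0
top stub 55 [ 566.2 -196.1] ring 86 [ 565.5 -179.4] rel [-0.6 16.7] tool loc [116.8  -1.9] z 139.5 7.5
wrist stub 1672 [ 565.2 -199.8] ring 1531 [ 564.6 -182.6] rel [-0.7 17.2] tool loc [113.8  -3.5] z 139.4 7.6
```

```bash

python3 -m handwheel '{"xyz":[[-0.017,-0.003,0],[-0.0165,-0.003,0],[0,0,0.03],[0,0,0.03],[0,0,0.02],[0,0,0],[0,0,0],[0,0,0]],"twist":[0,0,0,0,0,0,0,0]}' 0 60
python3 rs.py
```

```text
clock: 16.38
tool_pos: [590.2, -312.4, 107.5]
orientation: [2.001, 2.42, 0.0]
force: [-0.2, -1.0, -1.7]
width: 17.9
grip_force: 58.0
t16.38 tcp [ 590.2 -312.4  107.5] case [ -69.  -484.7] yaw100.8 F [-0.2 -1.  -1.7] w17.9 g58.0 j [-0.5   0.55  1.51 -0.    1.08 -0.69]
ring nominal [ 563.8 -197.9   98.4]
side stub 42 [ 562.7 -196.3] ring 81 [ 563.8 -197.3] rel [ 1.  -1.1] tool loc [118.   -4.3] z 99.1 8.3
top stub 76 [ 566.4 -196.9] ring 84 [ 566.5 -198.2] rel [ 0.1 -1.3] tool loc [116.6  -1.8] z 99.6 7.8
wrist stub 2972 [ 565.1 -199.9] ring 1524 [ 565.4 -201. ] rel [ 0.3 -1.1] tool loc [114.2  -3.4] z 100.2 7.2
```

```bash

python3 -m handwheel '{"xyz":[[0.0025,0,0],[0,0,0.008],[0,0,0.008],[0,0,0.008],[0,0,0.008],[0,0,0.008],[0,0,0],[0,0,0]],"twist":[0,0,0,0,0,0,0,0]}' 0 60
python3 rs.py
```

```text
clock: 17.2
tool_pos: [589.3, -310.6, 86.3]
orientation: [-2.001, -2.421, 0.0]
force: [0.1, 0.2, -2.3]
width: 17.9
grip_force: 57.9
t17.20 tcp [ 589.3 -310.6   86.3] case [ -69.6 -482.7] yaw100.9 F [ 0.1  0.2 -2.3] w17.9 g57.9 j [-0.5   0.57  1.53 -0.    1.04 -0.69]
ring nominal [ 562.9 -196.    77.3]
side stub 63 [ 562.9 -196.6] ring 90 [ 563.7 -196. ] rel [0.8 0.5] tool loc [117.4  -3.6] z 78.3 8.1
top stub 78 [ 562.7 -195.3] ring 80 [ 565.1 -196.3] rel [ 2.4 -1. ] tool loc [116.8  -2.3] z 79.3 7.0
wrist stub 3272 [ 565.1 -200. ] ring 1749 [ 564.2 -197.6] rel [-0.9  2.4] tool loc [115.7  -3.4] z 79.2 7.1
```

```bash

python3 -m handwheel '{"xyz":[[0,0,0.008],[0,0,0.008],[0,0,0.008],[0,0,0.008],[0,0,0.008],[0,0,0.006],[0,0,0],[0,0,0],[0,0,0]],"twist":[0,0,0,0,0,0,0,0,0]}' 0 60
python3 rs.py; python3 rs.py
python3 - <<'E'
from h import *
b=cam('side');cv2.imwrite('pics/m6.png',cv2.resize(b['color'][150:240,260:380],(800,600),interpolation=cv2.INTER_CUBIC))
E
```

```text
clock: 18.1
tool_pos: [589.7, -310.8, 63.9]
orientation: [2.001, 2.421, 0.0]
force: [0.4, -0.0, -2.4]
width: 18.1
grip_force: 57.9
t18.10 tcp [ 589.7 -310.8   63.9] case [ -69.3 -482.9] yaw100.9 F [ 0.4 -0.  -2.4] w18.1 g57.9 j [-0.5   0.59  1.56 -0.    0.99 -0.69]
ring nominal [ 563.2 -196.2   54.9]
side stub 64 [ 565.3 -195.2] ring 73 [ 562.7 -195.5] rel [-2.6 -0.3] tool loc [118.3  -4.7] z 55.8 8.1
top stub 73 [ 566. -197.] ring 79 [ 565.4 -196.7] rel [-0.5  0.3] tool loc [116.6  -2.3] z 56.4 7.5
wrist stub 2925 [ 565.5 -201.4] ring 1770 [ 564.1 -197.3] rel [-1.3  4.1] tool loc [116.3  -3.7] z 56.4 7.5
t18.25 tcp [ 589.7 -310.8   64.1] case [ -69.3 -482.9] yaw100.9 F [-0.  -0.2 -1.8] w17.9 g57.9 j [-0.5   0.59  1.56 -0.    0.99 -0.69]
ring nominal [ 563.3 -196.2   55.1]
side stub 63 [ 564.6 -196.7] ring 71 [ 562.5 -195.7] rel [-2.2  0.9] tool loc [118.1  -5.1] z 55.7 8.4
top stub 75 [ 565.9 -197.1] ring 82 [ 565.7 -196.7] rel [-0.1  0.3] tool loc [116.5  -2. ] z 55.9 8.2
wrist stub 2940 [ 565.4 -201.1] ring 1751 [ 564.1 -197.4] rel [-1.3  3.7] tool loc [116.2  -3.8] z 56.3 7.8
```

View pics/m6.png

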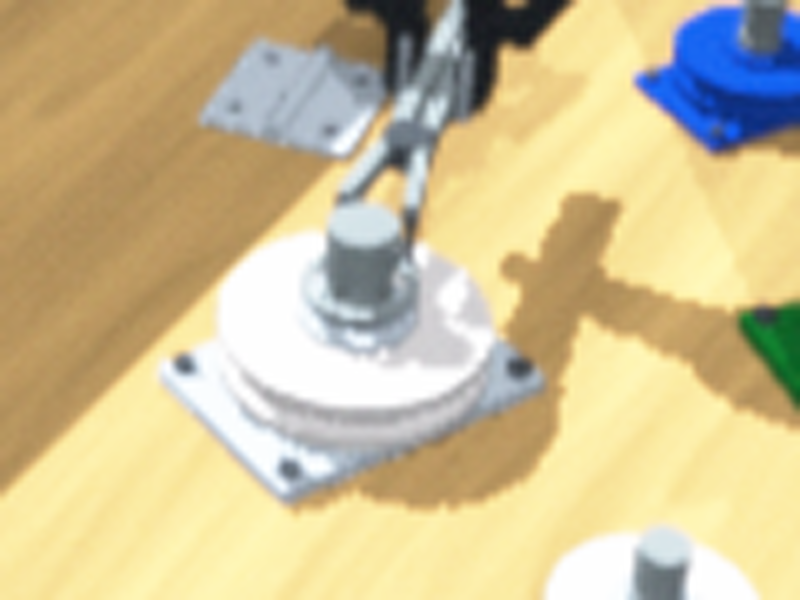

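The picture shows the ring round the stub at about (362,295), above the hub and clear of it. Its centre is within about 1 mm of the stub axis and its height is about 54.5 mm. Handing in.

```bash
python3 -m handwheel '{"xyz":[[0,0,0],[0,0,0],[0,0,0]],"twist":[0,0,0]}' && python3 -c "from rig import env;print(env.job_done())"
```

```text
clock: 18.7
tool_pos: [589.5, -310.7, 63.8]
orientation: [2.001, 2.421, -0.0]
force: [-0.6, -0.6, -2.1]
width: 18.2
grip_force: 57.9
the job is handed in; nothing more can be done
None
```

The job is handed in at about 18.7 s: latch (about 1.66 rad) and lid (about 1.65 rad) are open, and the pliers are still squeezed, holding the spread ring within about 1 mm of the stub axis at 54.5 mm, level with the groove; no verdict came back.

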